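# Eject the grating insert and square it into the corner stop

## Robot

A 6-joint arm with a two-finger parallel gripper is mounted at the origin on the work surface. World frame = base frame: x ahead of the robot, y to its left, z up, the work surface at z = 0. Lengths are in m, angles in rad, forces in N, time in s.
With the tool pointing down it reaches from about 0.275 to 0.875 m from the base axis. Payload 12.5 kg.
Tool frame: the origin (TCP) lies at the very end of the fingers, on their centre line; the grasp point (between the pads) lies 19 mm behind it; z points along the fingers, y is the line along which they close (so a half turn about z gives the same grasp; the last joint's range is limited). The gripper opens to 85 mm and grips with 20 to 120 N. Pads are 22 mm wide; open, the fingers measure 114 mm over their backs; the gripper's body (76 mm by 85 mm) begins 54 mm behind the grasp point. The pads swing forward as they close: fully open they stand 13 mm farther back than shut.
Start: joints at [-1.191, 0.351, 1.652, -0, 1.139, -0.085], TCP at [0.247, -0.492, 0.231] pointing down, gripper open.
Joint ranges: [-2.75, 2.75], [-0.79, 2.1], [0.01, 2.65], [-1.57, 4.71], [0.07, 3.14], [-2.87, 2.87]. Speed limits (rad/s): [2.22, 2.22, 2.79, 3.14, 3.14, 3.14].

## Interface

Orientations are given as a 3x3 rotation matrix whose columns are the frame's x, y, z axes.
In Python, from bench import manip gives the robot as it stands. Calls block until the motion is done:
- manip.move_ptp(position, orientation): joint-space move of the TCP to a pose.
- manip.move_l(position, attitude=None, max_speed=0.15): straight line of the TCP; attitude=None keeps the orientation; max_speed is the mean speed in m/s.
- manip.move_j(angles): joint-space move.
- manip.set_gripper(opening, effort=None): opening from 0.0 (shut) to 1.0 (fully open); effort is the grip in N (None keeps the last); returns when the fingers have stopped.
- manip.dwell(seconds).
- manip.inverse_kinematics(position, orientation): joint angles nearest the present ones, or None.
- manip.grab_frame(name): name is "side" or "top" or "wrist"; returns (picture, depth): 400x640x3 uint8, red, green, blue; 400x640 float32, m along the optical axis (not along the pixel's ray), 0 where there is no reading.
- manip.get_calibration(name): a dict with "camera_matrix" (3x3 intrinsics, pixels), "k1" (the pictures are not rectified: a ray, as slopes to the right and down, at radius r is drawn at 1 + k1 r^2 times it, then the intrinsics apply), "R" (3x3) and "t" (3): a world point X has camera coordinates R X + t. Camera axes: x right, y down, z forward; pixel columns grow to the right and rows downward; lengths in m; the calibration is good to about 2 mm. A picture is of the moment at which its call begins: read the wrist's pose just before it. get_calibration takes no time and is no camera call; for the wrist camera it gives the pose at the moment of the call.
A pose or a line that the arm cannot do raises manip.Unreachable and nothing moves.
- manip.sign_off(): hands the job in; it is judged then, once.
Trained networks look in the newest picture that a camera, given by its name, has taken for a name from the list of things; names that differ only in an ending like _2 or _b are one class to them, and where a whole thing is asked for, a point or a joint stands for the part that bears it (a point fixed in the world has none). Each returns a list of dicts, best first, with "confidence" (0 to 1); they miss things now and then, are a little off and sometimes report something else, mostly with a low value. They report only what shows in the picture. A call takes as long as a camera call.
- manip.look_for(camera, name): "at" ([x, y, z] in m, in world coordinates, good to about 4 mm: the middle of the surface that is visible of it).
Readings, each from a call of its own:
- manip.current_time(): time.
- manip.current_qpos(): joint angles.
- manip.current_joint_vel(): joint speeds.
- manip.current_joint_torque(): joint torques, N m.
- manip.current_ee_pos(): TCP position.
- manip.current_tcp_rot(): TCP orientation.
- manip.current_force(): force on the tool from outside, world axes, zero at the start.
- manip.current_ft_torque(): the same for the moment, N m.
- manip.current_grip_width(): opening from 0.0 (shut) to 1.0 (fully open).
- manip.current_grip_force(): force on a finger pad.
Only numpy, scipy, OpenCV 4.12 (cv2) and the standard library are available. Lean on these libraries where they do the work, as an engineer would, in place of code of your own. Each camera call takes 0.05 s, during which the arm holds its last target. There are 200 camera calls.

## Task

Get the orange grating insert out of the two-bay magazine by pressing its own ejector slide all the way through its stroke, then let the slide spring back. Keeping the insert flat on the worktop, push it past the bowl and tin and square into the corner stop, flush against both of its rails. Leave the green insert in its bay and do not disturb the bowl, tin or saucepan.

Things in the scene. Friction and masses are not known exactly. Their poses are not given: they have to be found in the camera images.
- orange_insert: The part to move: flat grating insert, orange plastic rim, metal grille with round holes, 92 mm (its x) by 100 mm (its y) by 18 mm high, 0.2 to 0.4 kg. Origin: centre of its underside. Starts flat on the worktop in either magazine bay, its x along the magazine's x, front edge 2 mm inside the mouth. Too wide for the gripper to span; nothing on it to grip.
- green_insert: An insert of the same shape with a green rim and slotted grille, in the other bay. It must stay there. Origin at the centre of its underside.
- magazine: Fixed dark steel magazine, 30 mm high, spans x -90 to +75 mm, y -116 to +116 mm of its frame. +x (roughly world -y) is the way out. Two bays, no floor (inserts slide on the worktop), 104 mm wide, centred at y = +56 (far bay, farther from the robot) and y = -56 mm (near bay). Side lips hold the inserts down; a 72 mm wide opening on top shows their colours.
- mouth (a point): Middle of the magazine's front, on the worktop: both bays open in this plane, x = +75 mm of the magazine's frame. Axes as the magazine's: x points out of the bays.
- ejector_far (a joint): Travel in m of the far bay's ejector slide (magazine y = +56 mm): 0 at rest, 0.130 fully pressed. Pushing its paddle along magazine +x drives a tongue, at rest 1 mm behind the insert, that pushes the insert out; full stroke leaves the insert's rear edge 35 mm beyond the mouth. A spring (1.5 N at rest, 8 N at full stroke) returns it when let go.
- ejector_near (a joint): The same for the near bay (magazine y = -56 mm).
- paddle_far (a point): Centre of the rear (push) face of the far ejector's black thumb paddle, 65 mm above the worktop; at rest at magazine x = -75 mm. The paddle is upright, 10 mm thick along the travel, 44 mm wide, from 45 to 85 mm high, on a 30 mm wide stem. Nothing behind it is higher than the magazine's 30 mm back wall. Moves with the slide.
- paddle_near (a point): The same point on the near ejector's paddle.
- corner_stop: Fixed aluminium L-shaped stop, 24 mm high, rails 15 mm thick, yaw within 0.15 rad of the world's. Origin: inner corner on the worktop. Far rail's inner face: plane x = 0 (from y = 0 to +100 mm); long rail's: plane y = 0 (from x = 0 to -240 mm). The insert belongs at x < 0, y > 0, touching both: centre at x = -50, y = +46 mm (or -46, +50 if a quarter turned).
- bowl: Bystander: loose steel bowl, 84 mm rim diameter, 45 mm high, origin at the centre of its foot. Stands in front of the magazine, beside the way to the corner stop; it may change places with the tin.
- tin: Bystander: loose squat round red tin with a steel lid, 84 mm diameter, 50 mm high, origin at the centre of its underside. Stands on the other side of the way from the bowl.
- saucepan: Bystander: steel saucepan with lid, 158 mm diameter, 126 mm high to the lid's handle, long handle 190 mm from its centre along its -y. Origin at the centre of its underside.

How it is judged:
By the outcome, as a careful person would: the job done as asked, in the order asked, and still so for the second after the job is handed in, with the robot touching nothing.
It also fails if it takes over 69 s, if anything falls off the work surface, if the arm or the gripper's body presses on something with over 40 N, if the wrist force passes 120 N, or if a joint passes its speed limit or range.

## Working session

There is one attempt and no reset: what is moved stays moved. The work goes in short steps, each a Python script; the robot and the scene stay as the last script left them, time stands still between calls to the robot, and variables do not carry over. Pictures are saved under pics/ and viewed, at most 10 in all, crops included, and the job is handed in when it is done.

```bash
mkdir -p pics; ls
python3 - <<'E'
from bench import manip as m
import cv2,numpy as np
for c in ("top","side"):
    p,d=m.grab_frame(c); cv2.imwrite(f"pics/{c}0.png",p[:,:,::-1]); np.save(f"pics/{c}0.npy",d)
    k=m.get_calibration(c); print(c,np.round(k["camera_matrix"],1).tolist(),k["k1"],np.round(k["R"],3).tolist(),np.round(k["t"],3))
    for n in ["orange_insert","green_insert","magazine","paddle_far","paddle_near","corner_stop","bowl","tin","saucepan"]:
        print(n,[(np.round(r["at"],3).tolist(),round(r["confidence"],2)) for r in m.look_for(c,n)[:2]])
print(m.current_time())
E
```

```text
pics
top [[486.2, 0.0, 314.4], [0.0, 486.2, 193.4], [0.0, 0.0, 1.0]] -0.03808896958778481 [[0.031, -1.0, 0.001], [-0.998, -0.031, -0.055], [0.055, 0.0, -0.999]] [-0.118  0.524  1.32 ]
orange_insert [([0.599, 0.264, 0.019], 0.56), ([0.542, 0.325, 0.031], 0.56)]
green_insert [([0.492, 0.255, 0.015], 0.6)]
magazine [([0.544, 0.324, 0.031], 0.67)]
paddle_far [([0.595, 0.349, 0.018], 0.6)]
paddle_near [([0.481, 0.342, 0.011], 0.83)]
corner_stop [([0.627, -0.275, 0.022], 0.66), ([0.543, 0.325, 0.03], 0.65)]
bowl [([0.444, -0.012, 0.019], 0.69)]
tin [([0.696, 0.024, 0.05], 0.56)]
saucepan [([0.483, -0.565, 0.09], 0.87)]
side [[432.7, 0.0, 316.6], [0.0, 432.7, 204.9], [0.0, 0.0, 1.0]] 0.030318158334984878 [[-0.998, -0.067, -0.018], [-0.04, 0.767, -0.641], [0.056, -0.638, -0.768]] [0.546 0.146 1.386]
orange_insert [([0.599, 0.275, 0.022], 0.95), ([0.48, -0.537, 0.091], 0.23)]
green_insert [([0.491, 0.26, 0.018], 0.62)]
magazine [([0.539, 0.338, 0.032], 0.8)]
paddle_far [([0.593, 0.362, 0.017], 0.66)]
paddle_near [([0.48, 0.354, 0.012], 0.81), ([0.483, -0.536, 0.092], 0.25)]
corner_stop [([0.6, -0.275, 0.023], 0.64)]
bowl [([0.442, -0.03, 0.025], 0.86)]
tin [([0.693, 0.041, 0.053], 0.96)]
saucepan [([0.483, -0.535, 0.09], 0.9)]
1.0
```

View pics/top0.png

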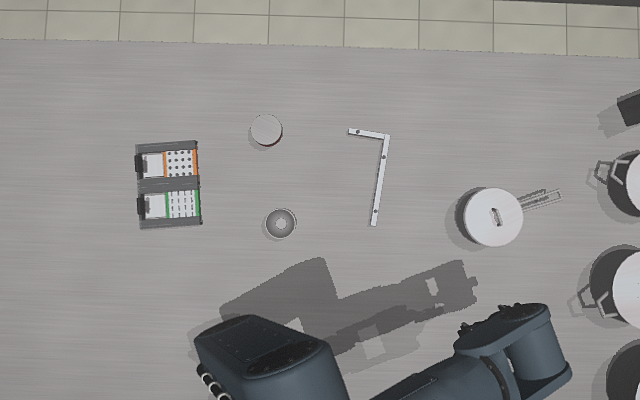

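View pics/side0.png

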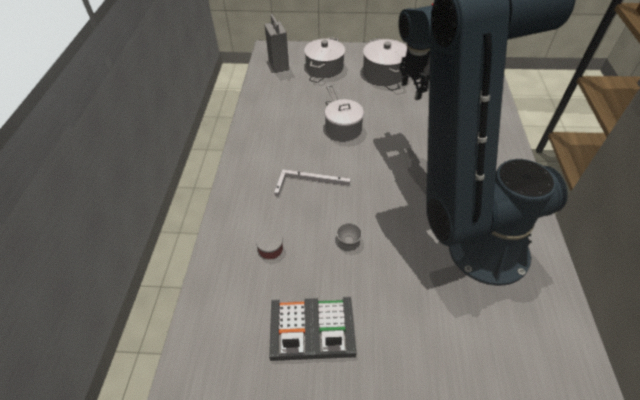

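Top view: the magazine is at cols 136–202, rows 141–230, with its mouth to the right. Orange is in the far (upper) bay. The tin is at (266,130), the bowl at (280,223), and the stop's corner at about (386,137). Next I'll take metric fits from both depth clouds.

```bash
cat > h.py <<'E'
from bench import manip as m
import cv2,numpy as np
def cloud(cam,d=None,cal=None):
    if d is None: p,d=m.grab_frame(cam)
    k=cal or m.get_calibration(cam); K=np.array(k["camera_matrix"])
    v,u=np.mgrid[0:400,0:640]
    xd=np.stack([(u-K[0,2])/K[0,0],(v-K[1,2])/K[1,1]],-1); x=xd.copy()
    for _ in range(6): x=xd/(1+k["k1"]*(x**2).sum(-1,keepdims=True))
    c=np.dstack([x*d[...,None],d])
    X=(c-np.array(k["t"]))@np.array(k["R"])
    X[d<=0]=np.nan
    return X
def box(X,x0,x1,y0,y1,z0,z1):
    P=X.reshape(-1,3); P=P[np.isfinite(P).all(1)]
    return P[(P[:,0]>x0)&(P[:,0]<x1)&(P[:,1]>y0)&(P[:,1]<y1)&(P[:,2]>z0)&(P[:,2]<z1)]
def rect(P):
    r=cv2.minAreaRect((P[:,:2]*1000).astype(np.float32)); return [np.round(q,1).tolist() for q in r],len(P),P[:,2].mean().round(4)
E
python3 - <<'E'
from h import *
for c in("top","side"):
    X=cloud(c,np.load(f"pics/{c}0.npy"))
    print(c,"table z",np.nanmedian(box(X,.5,.6,-.2,0.1,-.02,.02)[:,2]))
    print("mag",rect(box(X,.35,.75,.18,.5,.024,.036)))
    P=box(X,.53,.75,.28,.5,.055,.1);print("padF",rect(P),P.min(0).round(3),P.max(0).round(3))
    P=box(X,.35,.53,.28,.5,.055,.1);print("padN",rect(P))
    P=box(X,.40,.75,-.38,-.13,.015,.032)
    # split rails: RANSAC-ish via extremes
    print("stop",rect(P))
    for nm,Q in (("long",P[P[:,0]<.655]),("far",P[P[:,1]>-.255])):
        print(nm,rect(Q))
    print("tin",rect(box(X,.62,.8,-.08,.12,.042,.06)),cv2.minEnclosingCircle((box(X,.62,.8,-.08,.12,.042,.06)[:,:2]*1000).astype(np.float32)))
    print("bowl",cv2.minEnclosingCircle((box(X,.37,.52,-.1,.06,.036,.055)[:,:2]*1000).astype(np.float32)))
E
```

```text
top table z -0.0003200838377842858
mag ([[540.8, 300.5], [233.7, 166.3], 6.2], 2072, np.float64(0.03))
padF ([[589.3, 367.5], [43.2, 12.6], 8.6], 126, np.float64(0.0767)) [0.568 0.36  0.055] [0.611 0.376 0.09 ]
padN ([[477.6, 354.7], [43.1, 13.0], 0.1], 129, np.float64(0.077))
stop ([[577.7, -233.1], [115.0, 255.8], 83.5], 745, np.float64(0.0231))
long ([[549.7, -277.2], [15.5, 210.5], 82.2], 445, np.float64(0.0232))
far ([[699.8, -222.6], [66.3, 15.5], 83.5], 143, np.float64(0.0234))
tin ([[696.2, 33.9], [83.4, 81.0], 2.7], 754, np.float64(0.0498)) ((695.9241943359375, 34.53215408325195), 42.40917205810547)
bowl ((443.4150085449219, -11.83852481842041), 41.521026611328125)
side table z 0.0010358832171598691
mag ([[541.2, 298.1], [231.8, 167.3], 5.6], 2038, np.float64(0.0294))
padF ([[590.2, 367.0], [43.8, 11.2], 5.2], 129, np.float64(0.0758)) [0.569 0.36  0.055] [0.612 0.374 0.089]
padN ([[479.5, 355.7], [42.2, 11.0], 5.5], 131, np.float64(0.0765))
stop ([[578.7, -234.8], [119.8, 254.3], 82.7], 403, np.float64(0.0236))
long ([[550.5, -280.0], [22.2, 209.8], 81.9], 259, np.float64(0.0234))
far ([[700.3, -222.6], [64.8, 15.0], 81.6], 69, np.float64(0.0242))
tin ([[695.8, 32.2], [83.0, 82.0], 57.2], 474, np.float64(0.0508)) ((695.7296752929688, 30.59855079650879), 43.82705307006836)
bowl ((446.6329650878906, -15.863228797912598), 43.541053771972656)
```

```bash
cat >> h.py <<'E'
O=np.array([.5418,.292]); A=np.radians(-83.9); ax=np.array([np.cos(A),np.sin(A)]); ay=np.array([-ax[1],ax[0]])
mag=lambda x,y:O+x*ax+y*ay
SY=np.radians(-7.0)
def Rd(th):
    "tool down, tool x along +-heading th, whichever keeps joint 6 in mid range"
    best=None
    for s in (0,np.pi):
        c,n=np.cos(th+s),np.sin(th+s); R=np.array([[c,n,0],[n,-c,0],[0,0,-1.]])
        q=m.inverse_kinematics([.5,0.,.2],R)
        if q is not None and (best is None or abs(q[5])<best[0]): best=(abs(q[5]),R)
    return best[1]
P3=lambda p,z:[float(p[0]),float(p[1]),float(z)]
E
python3 - <<'E'
from h import *
R=Rd(A); m.set_gripper(0.0)
m.move_ptp(P3(mag(-.115,.056),.15),R)
m.move_l(P3(mag(-.115,.056),.052),R,.2)
print(m.current_time(),np.round(m.current_qpos(),2),m.current_force().round(1) if hasattr(m.current_force(),'round') else m.current_force())
for x in (-.095,-.085,-.06,-.02,.02,.03,.036,.04,.044,.047,.05,.053):
    m.move_l(P3(mag(x,.056),.052),None,.1)
    f=np.array(m.current_force()); e=np.array(m.current_ee_pos())[:2]-O
    print(x,np.round([e@ax,e@ay],4),f.round(1)); 
    if f[:2]@ax< -25: break
print(m.current_time())
p,d=m.grab_frame("top"); cv2.imwrite("pics/t1.png",p[:,:,::-1])
p,d=m.grab_frame("side"); cv2.imwrite("pics/s1.png",p[80:400,100:500,::-1])
X=cloud("side",d)
P=box(X,.5,.75,.05,.215,.01,.024); print(rect(P))
E
```

```text
5.7833 [0.55 0.84 1.28 0.   1.02 0.44] [ 0.4 -0.5  1.1]
-0.095 [-0.0943  0.0565] [-0.3  0.5  0.4]
-0.085 [-0.0846  0.0561] [ 0.  -0.6  0.4]
-0.06 [-0.0603  0.056 ] [-1.8  2.   1.9]
-0.02 [-0.0204  0.0559] [-2.7  4.1  1.2]
0.02 [0.0193 0.0558] [-2.9  5.7  2.6]
0.03 [0.0292 0.0558] [-3.   6.6  3. ]
0.036 [0.035  0.0558] [-3.7  7.4  1.9]
0.04 [0.0389 0.0557] [-3.6  7.6  2.9]
0.044 [0.0429 0.0558] [-3.4  7.4  2.7]
0.047 [0.0458 0.0558] [-3.3  8.4  2.1]
0.05 [0.0464 0.0558] [-3.6 21.6  1.4]
0.053 [0.0467 0.0558] [-5.2 38.9 -1.3]
9.6333
([[608.5, 123.9], [40.5, 273.2], 52.6], 56, np.float64(0.0178))
```

The force step from 8 N to 39 N marks the slide's hard stop, so the stroke is full. I'll retreat with the slide, move clear, and look.

Run:
```python
from h import *
m.move_l(P3(mag(-.11,.056),.052),None,.12)
m.move_l(P3(mag(-.11,.056),.16),None,.3)
m.set_gripper(0.5)
m.dwell(.2)
p,d=m.grab_frame("top"); cv2.imwrite("pics/t2.png",cv2.resize(p[80:280,100:420,::-1],None,fx=2,fy=2))
p2,d2=m.grab_frame("side")
for c,dd in(("top",d),("side",d2)):
    X=cloud(c,dd)
    P=box(X,.52,.72,.085,.21,.009,.025); r=cv2.minAreaRect((P[:,:2]*1000).astype(np.float32)); print(c,r,len(P))
    P=box(X,.53,.75,.3,.45,.055,.1);print("padF",rect(P))
print(m.current_time())
```

```text
top ((638.058837890625, 145.95126342773438), (150.69764709472656, 93.3709487915039), 5.9318437576293945) 1205
padF ([[589.3, 367.0], [43.4, 12.7], 7.8], 125, np.float64(0.0763))
side ((586.0655517578125, 125.72090148925781), (41.70183181762695, 72.8207015991211), 9.920449256896973) 207
padF ([[593.1, 367.3], [37.1, 10.8], 4.3], 108, np.float64(0.0757))
12.5333
```

View pics/t2.png

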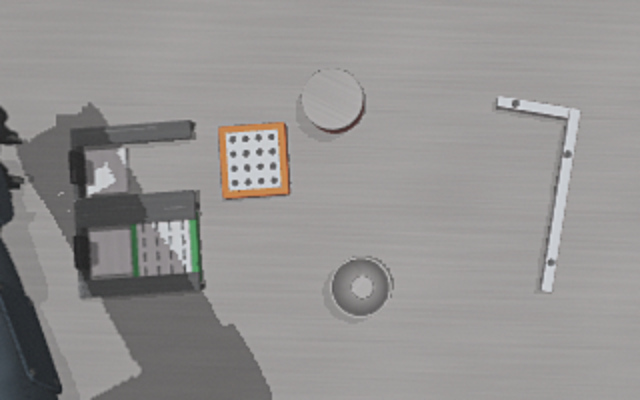

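The insert is out and square to the mouth, at crop (219–289, 122–199), and the slide is back at rest. Next is a sideways push to line it up with the tin–bowl gap.

```bash
cat >> h.py <<'E'
def insert(tag=None,cam="top",crop=None):
    "centre (mm), sizes, angle of the orange rim on its 18 mm top plane"
    p,d=m.grab_frame(cam); k=m.get_calibration(cam)
    if tag: cv2.imwrite(f"pics/{tag}.png",cv2.resize(p[80:280,100:420,::-1],None,fx=2,fy=2) if crop is None else p[:,:,::-1])
    h=cv2.cvtColor(p,cv2.COLOR_RGB2HSV); M=cv2.inRange(h,(6,120,90),(22,255,255))
    n,l,s,_=cv2.connectedComponentsWithStats(M); i=1+s[1:,4].argmax(); v,u=np.nonzero(l==i)
    K=np.array(k["camera_matrix"]); Rc=np.array(k["R"]);t=np.array(k["t"])
    xd=np.c_[(u-K[0,2])/K[0,0],(v-K[1,2])/K[1,1]];x=xd.copy()
    for _ in range(6): x=xd/(1+k["k1"]*(x**2).sum(1,keepdims=True))
    r=np.c_[x,np.ones(len(x))]@Rc; c=-Rc.T@t
    W=c+r*((.018-c[2])/r[:,2])[:,None]
    q=cv2.minAreaRect((W[:,:2]*1000).astype(np.float32)); return [np.round(a,1).tolist() for a in q]
E
python3 - <<'E'
from h import *
print(insert())
Rl=Rd(A+np.pi/2)
m.move_ptp(P3(mag(.156,.140),.10),Rl)
m.move_l(P3(mag(.156,.140),.005),Rl,.15)
print(np.array(m.current_force()).round(1),m.current_grip_width())
for y in (.115,.090,.067):
    m.move_l(P3(mag(.156,y),.005),None,.08); print(y,np.array(m.current_force()).round(1))
m.move_l(P3(mag(.156,.085),.005),None,.15)
m.move_l(P3(mag(.156,.085),.12),None,.25)
print(insert("t3"),insert(cam="side"),m.current_time(),np.round(m.current_qpos(),2))
E
```

```text
[[612.8, 142.7], [99.4, 91.8], 6.1]
[-0.6 -0.6  0.5] 0.4989629366561396
0.115 [0.5 0.  0.6]
0.09 [ 0.  -0.1  0.2]
0.067 [-0.  -0.5 -0.3]
[[564.5, 124.1], [101.6, 68.6], 2.2] [[-172.3, -1333.4], [395.1, 200.3], 70.5] 16.7917 [ 0.15  0.67  1.44 -0.    1.04  1.62]
```

View pics/t3.png

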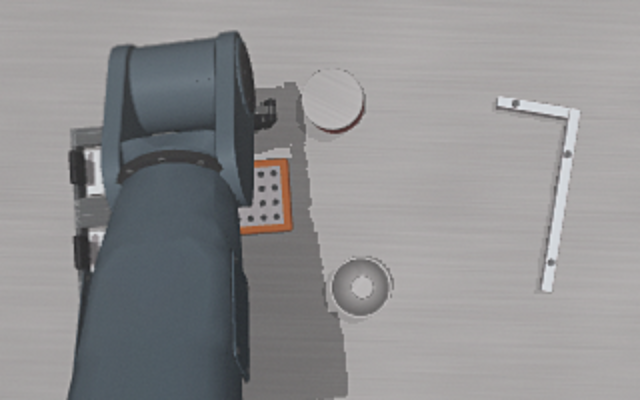

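The insert shifted about 48 mm with no rotation: its front edge now runs from (288,159) to (291,231), in line with the gap. Now I'll push from behind, with a gentle arc to match the stop's yaw.

```bash
cat >> h.py <<'E'
IC=np.array([.6844,-.2899]); sx=np.array([np.cos(SY),np.sin(SY)]); sy=np.array([-sx[1],sx[0]])
stop=lambda x,y:IC+x*sx+y*sy
def rz(a): return np.array([[np.cos(a),-np.sin(a),0],[np.sin(a),np.cos(a),0],[0,0,1]])
def press(pos,d,lim,step=.002,n=8):
    "creep along d until the tool feels lim newtons against it"
    for i in range(n):
        pos=pos+step*d; m.move_l(P3(pos,.005),None,.05)
        f=np.array(m.current_force()); e=np.array(m.current_ee_pos())[:2]-IC
        print("  press",np.round([e@sx,e@sy],4),f.round(1))
        if -f[:2]@d>lim: break
    return pos
E
python3 - <<'E'
from h import *
R=Rd(A)
m.move_ptp(P3(mag(.0925,.008),.12),R)
m.move_l(P3(mag(.0925,.008),.04),None,.2)
m.move_l(P3(mag(.0925,.008),.005),None,.08)
print(np.array(m.current_force()).round(1))
m.move_l(P3(mag(.105,.008),.005),None,.05)
p=mag(.265,.008); m.move_l(P3(p,.005),None,.09); print(p,np.array(m.current_force()).round(1))
th=A; end=SY-np.pi/2
for i in range(4):
    dth=(end-A)/4; th+=dth; p=p+.03*np.array([np.cos(th-dth/2),np.sin(th-dth/2)])
    m.move_l(P3(p,.005),rz(th-A)@R,.07)
e=p-IC; xs,ys=e@sx,e@sy; print(xs,ys,np.array(m.current_force()).round(1))
m.move_l(P3(stop(xs,.108),.005),None,.08)
p=press(stop(xs,.108),-sy,8)
m.move_l(P3(p+.02*sy,.005),None,.15)
m.move_l(P3(p+.02*sy,.13),None,.3)
print(insert("t4"),m.current_time(),np.round(m.current_qpos(),2))
E
```

```text
[0.6 0.2 0.9]
[0.57791468 0.02935056] [ 0.6 -0.4  1.2]
-0.13093795714973325 0.1849201993441599 [ 0.2  0.4 -0.1]
  press [-0.1309  0.1061] [ 0.1  1.2 -0.2]
  press [-0.1309  0.1041] [ 0.9  2.5 -0.4]
  press [-0.1304  0.1035] [ 6.1 13.2 -0.1]
[[550.5, -263.3], [25.7, 101.2], 71.5] 26.6167 [-0.34  0.54  1.64 -0.    0.97 -0.22]
```

View pics/t4.png

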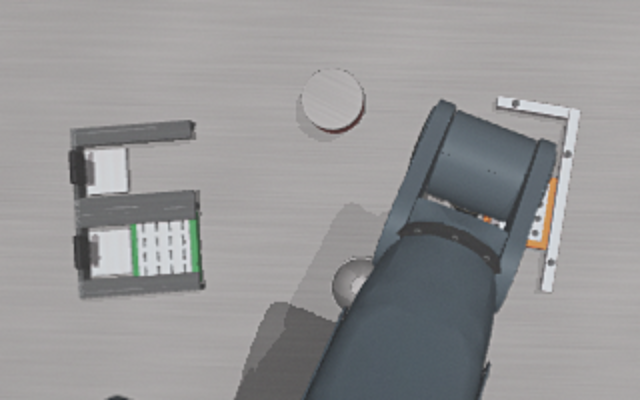

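The insert is against the long rail, with orange visible at crop (530–557, 178–248). The tin, bowl and green insert are where they were. Now I'll slide it along the rail into the corner, then seat it again in y.

Run:
```python
from h import *
R=rz(SY)@rz(-A-0)@rz(0)@Rd(A); R2=Rd(SY); Ry=rz(SY-np.pi/2-A)@Rd(A)
m.move_ptp(P3(stop(-.220,.050),.10),R2)
m.move_l(P3(stop(-.220,.050),.005),R2,.15)
m.move_l(P3(stop(-.119,.050),.005),None,.08); print(np.array(m.current_force()).round(1))
p=press(stop(-.119,.050),sx,12,.002,9)
m.move_l(P3(p-.02*sx,.005),None,.15); m.move_l(P3(p-.02*sx,.10),None,.3)
m.move_ptp(P3(stop(-.05,.13),.08),Ry)
m.move_l(P3(stop(-.05,.13),.005),Ry,.15)
m.move_l(P3(stop(-.05,.107),.005),None,.08)
p=press(stop(-.05,.107),-sy,12,.002,8)
m.move_l(P3(p+.02*sy,.005),None,.15); m.move_l(P3(stop(-.07,.16),.20),None,.3)
print(insert("t5"),m.current_time())
pw,d=m.grab_frame("wrist"); cv2.imwrite("pics/w5.png",pw[:,:,::-1])
```

```text
[ 0.4  0.4 -0.6]
  press [-0.117  0.05 ] [-1.6 -0.2 -0.5]
  press [-0.1148  0.05  ] [-1.3  0.8  0.6]
  press [-0.1127  0.05  ] [-1.4 -0.8 -0.8]
  press [-0.1108  0.05  ] [-1.8  0.1 -0. ]
  press [-0.1106  0.0501] [-12.    2.    7.4]
  press [-0.05    0.1051] [ 0.3 -0.1 -0.9]
  press [-0.0501  0.1032] [-0.4  2.1  0.5]
  press [-0.0495  0.1026] [ 3.7 10.7 -0.4]
  press [-0.0494  0.1023] [ 6.7 20.2  0.1]
[[639.1, -241.6], [76.9, 99.4], 82.3] 37.125
```

View pics/w5.png

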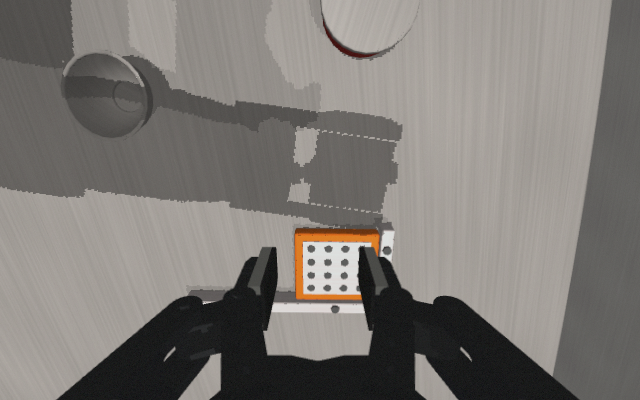

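View pics/t5.png

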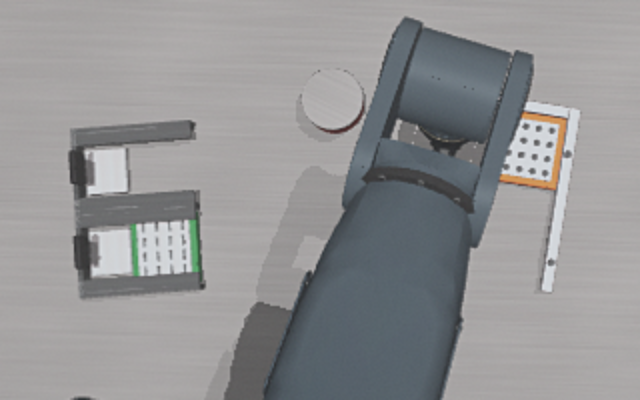

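Both views show the insert seated in the corner: wrist (295–380, 228–300), top crop (500–566, 110–190). The y press gave a small sideways reaction, so I'll do one last light x press and then take a clear close look.

Run:
```python
from h import *
R2=Rd(SY); Ry=rz(SY-np.pi/2-A)@Rd(A)
m.move_ptp(P3(stop(-.135,.048),.10),R2)
m.move_l(P3(stop(-.135,.048),.005),R2,.15)
m.move_l(P3(stop(-.115,.048),.005),None,.08)
p=press(stop(-.115,.048),sx,8,.0015,6)
m.move_l(P3(p-.02*sx,.005),None,.15); m.move_l(P3(p-.02*sx,.13),None,.3)
m.move_ptp(P3(stop(-.05,-.06),.15),Ry); m.dwell(.2)
pw,d=m.grab_frame("wrist"); cv2.imwrite("pics/w6.png",pw[:,:,::-1])
print(insert(cam="wrist"),m.current_time())
for n in("tin","bowl","green_insert"): 
  for c in("top","side"): r=m.look_for(c,n) if m.grab_frame(c) else 0; print(n,c,[np.round(q["at"],3).tolist() for q in r[:1]])
```

```text
press [-0.1137  0.048 ] [-0.6 -0.4  0.1]
  press [-0.112  0.048] [-0.4  0.2  0.2]
  press [-0.1106  0.048 ] [-0.6 -0.1  0.5]
  press [-0.1105  0.0481] [-9.5  0.6  5.2]
[[640.1, -238.6], [90.8, 99.1], 82.3] 43.3833
tin top [[0.697, 0.025, 0.051]]
tin side [[0.696, 0.044, 0.051]]
bowl top [[0.442, -0.012, 0.019]]
bowl side [[0.443, -0.026, 0.027]]
green_insert top [[0.493, 0.256, 0.015]]
green_insert side [[0.489, 0.261, 0.014]]
```

View pics/w6.png

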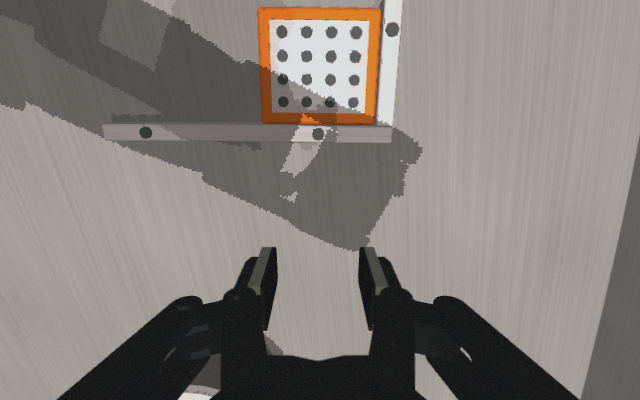

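It looks flush on both rails: orange at (258–382, 8–125), against the rails at row 124 and col 383. As a last number check, I'll compare the insert's angle and gaps with the rails in this view's depth.

Run:
```python
from h import *
p,d=m.grab_frame("wrist"); X=cloud("wrist",d); i=insert(cam="wrist"); print(i)
P=box(X,.4,.75,-.36,-.12,.0215,.03); S=np.c_[(P[:,:2]-IC)@sx,(P[:,:2]-IC)@sy]
L=S[(S[:,0]<-.01)&(S[:,1]<.01)]; F=S[(S[:,1]>.01)&(S[:,0]>-.01)]
def edge(a,b,q):  # per-bin inner edge, line fit
    bins=np.arange(a.min()+.004,a.max()-.004,.004); E=[(c,q(b[abs(a-c)<.002])) for c in bins if (abs(a-c)<.002).sum()>4]
    E=np.array(E); k=np.polyfit(E[:,0],E[:,1],1); return np.degrees(np.arctan(k[0])).round(2),(k[1]*1000).round(2),len(E)
print("long inner: deg,mm",edge(L[:,0],L[:,1],np.max),"far inner",edge(F[:,1],F[:,0],np.min))
c=np.array(i[0])/1000-IC; print("insert in stop",(c@sx).round(4),(c@sy).round(4),"yaw rel",i[2]-90+7.0)
h=cv2.cvtColor(p,cv2.COLOR_RGB2HSV)
M=cv2.inRange(h,(6,100,60),(24,255,255))>0
Q=X[M]; Q=Q[np.isfinite(Q).all(1)&(abs(Q[:,2]-.018)<.004)]; T=np.c_[(Q[:,:2]-IC)@sx,(Q[:,:2]-IC)@sy]
T1=T[(T[:,0]>-.09)&(T[:,0]<-.01)]; T2=T[(T[:,1]>.01)&(T[:,1]<.08)]
print("insert low edge",edge(T1[:,0],T1[:,1],np.min),"far edge",edge(T2[:,1],T2[:,0],np.max))
```

```text
[[640.0, -238.5], [90.9, 99.1], 82.4]
long inner: deg,mm (np.float64(-0.79), np.float64(-1.18), 56) far inner (np.float64(0.36), np.float64(-0.56), 20)
insert in stop -0.0503 0.0456 yaw rel -0.5999999999999943
insert low edge (np.float64(-0.35), np.float64(-0.03), 18) far edge (np.float64(0.65), np.float64(-1.03), 16)
```

```bash
python3 -c "
from bench import manip as m
print(m.current_time()); print(m.sign_off())"
```

```text
44.0833
the job is handed in; nothing more can be done
None
```

I handed the job in at 44.1 s: the orange insert was ejected with a full stroke, its slide sprang back, and the insert sits square in the corner stop against both rails (within about 1 mm in the last picture). The green insert, bowl and tin read within about 4 mm of where they started (the detector's accuracy); I didn't re-measure the saucepan, but the arm wasn't sent near it.

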